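# Sort the loose parts back into the bench bins

## Task

Clear up the loose parts on the bench: put both wrench sockets, both hexagon bolts and the ball bearing into the grey bins, each into the bin that already holds a sample of its kind. Set every part on the bin's own floor the same way up as it is now (sockets upright, bolts standing on their heads, bearing flat). Leave the yellow roll of tape where it lies.

Things in the scene. Friction and masses are not known exactly. Their poses are not given: they have to be found in the camera images.
- chrome_socket: Bright silver deep wrench socket, a plain round cylinder 32 mm across and 62 mm tall with an open bore at the top, about 0.16 kg. Stands upright; origin at the centre of its underside, z up along its axis.
- black_socket: Black impact wrench socket, a plain round cylinder 36 mm across and 42 mm tall with an open bore at the top, about 0.17 kg. Stands upright; origin at the centre of its underside, z up along its axis.
- brass_bolt: Yellow (brass-coloured) hexagon bolt standing on its head: head 30 mm across flats (35 mm across corners) and 12.5 mm thick at the bottom, round threaded shank 20 mm across pointing up, 72 mm tall in all, about 0.20 kg. Stands upright; origin at the centre of its underside, z up along its axis.
- black_bolt: Black hexagon bolt standing on its head: head 30 mm across flats (35 mm across corners) and 12.5 mm thick at the bottom, round threaded shank 20 mm across pointing up, 52 mm tall in all, about 0.16 kg. Stands upright; origin at the centre of its underside, z up along its axis.
- bearing: Steel ball bearing with a blue seal ring, lying flat: 52 mm outside diameter, 15 mm thick, 25 mm bore, about 0.13 kg. Origin at the centre of its underside, z up along its axis.
- tape_roll: Yellow roll of tape lying flat, 60 mm outside diameter, 38 mm hole, 19 mm thick; it does not belong in any bin and is to be left alone. Origin at the centre of its underside.
- bin_sockets: Open grey bin, red strips, fixed, 120 (x) by 150 mm (y); origin under its centre, on the bench. Walls and floor 4 mm thick: inside 112 by 142 mm, inner floor 4 mm up. Walls: far (+x) 40 mm high, front 22, sides 22 in front, 40 behind. Fixed in it at x 0, y -46 mm (bin frame), on its floor: a sample, a short bright silver wrench socket, 30 mm across and 36 mm tall; the rest is free. Yaw at most 0.25 rad.
- bin_bolts: Open grey bin, yellow strips, fixed, 120 (x) by 150 mm (y); origin under its centre, on the bench. Walls and floor 4 mm thick: inside 112 by 142 mm, inner floor 4 mm up. Walls: far (+x) 40 mm high, front 22, sides 22 in front, 40 behind. Fixed in it at x 0, y -46 mm (bin frame), on its floor: a sample, a silver hexagon bolt standing on its head, head 35 mm wide, 58 mm tall; the rest is free. Yaw at most 0.25 rad.
- bin_bearings: Open grey bin, blue strips, fixed, 120 (x) by 150 mm (y); origin under its centre, on the bench. Walls and floor 4 mm thick: inside 112 by 142 mm, inner floor 4 mm up. Walls: far (+x) 40 mm high, front 22, sides 22 in front, 40 behind. Fixed in it at x 0, y -46 mm (bin frame), on its floor: a sample, a blue-sealed ball bearing lying flat, 52 mm across and 15 mm thick; the rest is free. Yaw at most 0.25 rad.

How it is judged:
By the outcome, as a careful person would: the job done as asked, in the order asked, and still so for the second after the job is handed in, with the robot touching nothing.
It also fails if it takes over 122 s, if anything falls off the work surface, if the arm or the gripper's body presses on something with over 40 N, if the wrist force passes 120 N, or if a joint passes its speed limit or range.

## Robot

A 6-joint arm with a two-finger parallel gripper is mounted at the origin on the work surface. World frame = base frame: x ahead of the robot, y to its left, z up, the work surface at z = 0. Lengths are in m, angles in rad, forces in N, time in s.
With the tool pointing down it reaches from about 0.4 to 0.825 m from the base axis. Payload 7 kg.
Tool frame: the origin (TCP) lies between the finger pads; the fingertips stand 8 mm ahead of it and the grasp point (between the pads) lies 11 mm behind it (arm.finger_overhang is the distance from the TCP to the fingertips, in m); z points along the fingers, y is the line along which they close (so a half turn about z gives the same grasp; the last joint's range is limited). The gripper opens to 88 mm and grips with 3 to 60 N. Pads are 19 mm wide; open, the fingers measure 130 mm over their backs; the gripper's body (78 mm by 193 mm) begins 47 mm behind the grasp point.
Start: joints at [1.609, 0.359, 0.012, 0, -1.224, -0.288], TCP at [0.167, 0.654, 0.235] pointing down, gripper open.
Joint ranges: [-3.07, 3.07], [-1.43, 2.12], [-1.02, 1.25], [-3.03, 1.67], [-3.05, -0], [-3.03, 3.03]. Speed limits (rad/s): [2.39, 2.39, 3.01, 3.14, 3.14, 3.14].

## Interface

Orientations are given as [roll, pitch, yaw] about the fixed x, y, z axes, in that order (R = Rz(yaw) Ry(pitch) Rx(roll)).
In Python, from station import arm gives the robot as it stands.
- The arm moves only by the tool move_arm, never from a script. Its argument "rows" is text: rows parted by semicolons, each of 7 numbers parted by spaces: the turn, a rotation vector about the tool's x, y, z in degrees, then the shift along the tool's x, y, z in m, then the finger opening in m, from 0 to 0.0876. A call has 1 to 8 rows; each row shifts and turns the commanded pose from where the row before left it, along the tool's axes as they then stand; what a row does not reach is not made up. A row lasts 1/8 s, in which the tool goes at most 62.5 mm and 10.7 degrees, less where a joint would pass 70% of its speed; a pose out of reach is approached as far as the arm can. A call is refused whole if a number of a shift passes 0.0625 or a number of a turn 10.7, either way. A call with a gripper value outside its range is refused whole. The fingers move at their own pace and stop on an object; "squeeze" is the grip in N (left out, the last holds). Time passes only in rows, so rows that do not move let the fingers close. It gives the time, the measured TCP pose, the force, the opening and the grip force at its end, in the units of the state.
- arm.get_state(): the state, without advancing time (a new reading comes with each control period).
- arm.grab_frame(name): name is "scene" or "top" or "wrist"; returns (picture, depth): 384x512x3 uint8, blue, green, red; 384x512 float32, m along the optical axis (not along the pixel's ray), 0 where there is no reading.
- arm.camera_model(name): a dict with "mtx" (3x3 intrinsics, pixels), "camera_from_world" (4x4, takes a point from world to camera coordinates); the wrist camera has in their place "mount" (4x4, takes a point from camera to tool coordinates, whose origin is the TCP and whose axes are the flange's). Camera axes: x right, y down, z forward; pixel columns grow to the right and rows downward; lengths in m; the calibration is good to about 2 mm. A picture is of the moment at which its call begins: read the wrist's pose just before it. camera_model takes no time and is no camera call.
- arm.job_done(): hands the job in; it is judged then, once.
The state is a dict: "t": time; "q": joint angles; "qd": joint speeds; "joint_efforts": joint torques, N m; "eef_pos": TCP position; "ee_rot": TCP orientation; "force": force on the tool from outside, world axes, zero at the start; "moment": the same for the moment, N m; "width": finger opening in m; "gripper_force": force on a finger pad.
Only numpy, scipy, OpenCV 4.12 (cv2) and the standard library are available. Lean on these libraries where they do the work, as an engineer would, in place of code of your own. Each camera call takes 0.05 s, during which the arm holds its last target. There are 200 camera calls.

## Working session

There is one attempt and no reset: what is moved stays moved. The work goes in short steps, Python scripts to look and compute and a tool call to move; the robot and the scene stay as the last step left them, time stands still between calls to the robot, and variables do not carry over. Pictures are saved under pics/ and viewed, at most 14 in all, crops included, and the job is handed in when it is done.

Besides the shell and the picture viewer there is one more tool, called after "Request:" as name(argument=value, ...) on one line, values as JSON. move_arm: Moves the arm, as the interface text tells. Its arguments: {"type":"object","properties":{"rows":{"type":"string"},"squeeze":{"type":"number"}},"required":["rows"]}

```bash
ls; mkdir -p pics; python3 - <<'E'
from station import arm
import cv2,numpy as np
s=arm.get_state();print({k:np.round(v,3) for k,v in s.items()},arm.finger_overhang)
for n in("scene","top","wrist"):
    m=arm.camera_model(n);print(n,{k:np.round(v,3).tolist() for k,v in m.items()})
    p,d=arm.grab_frame(n);cv2.imwrite(f"pics/{n}0.png",p);np.save(f"pics/{n}0.npy",d)
E
```

```text
pics
{'t': np.float64(0.0), 'q': array([ 1.609,  0.359,  0.011, -0.   , -1.224, -0.288]), 'qd': array([-0.001, -0.001,  0.   , -0.001, -0.002,  0.001]), 'joint_efforts': array([-0.0000e+00, -5.8272e+01,  2.9305e+01,  6.9970e+00,  7.0000e-03,
       -0.0000e+00]), 'eef_pos': array([0.167, 0.654, 0.234]), 'ee_rot': array([ 3.14, -0.  , -0.25]), 'force': array([ 0.827, -0.744,  0.289]), 'moment': array([-0.007, -0.001,  0.008]), 'gripper_force': np.float64(0.0), 'width': np.float64(0.087)} 0.008
scene {'mtx': [[373.562, 0.0, 255.64], [0.0, 373.562, 190.773], [0.0, 0.0, 1.0]], 'camera_from_world': [[-0.778, 0.628, -0.015, 0.387], [0.394, 0.469, -0.791, -0.166], [-0.489, -0.621, -0.612, 1.098], [0.0, 0.0, 0.0, 1.0]]}
top {'mtx': [[439.783, 0.0, 252.164], [0.0, 439.783, 195.133], [0.0, 0.0, 1.0]], 'camera_from_world': [[-0.006, -1.0, -0.023, 0.013], [-0.996, 0.008, -0.085, 0.495], [0.085, 0.022, -0.996, 1.05], [0.0, 0.0, 0.0, 1.0]]}
wrist {'mtx': [[312.103, 0.0, 260.005], [0.0, 312.103, 190.18], [0.0, 0.0, 1.0]], 'mount': [[-0.001, -0.953, -0.302, 0.081], [1.0, -0.001, 0.0, 0.001], [-0.001, -0.302, 0.953, -0.151], [0.0, 0.0, 0.0, 1.0]]}
```

View pics/top0.png

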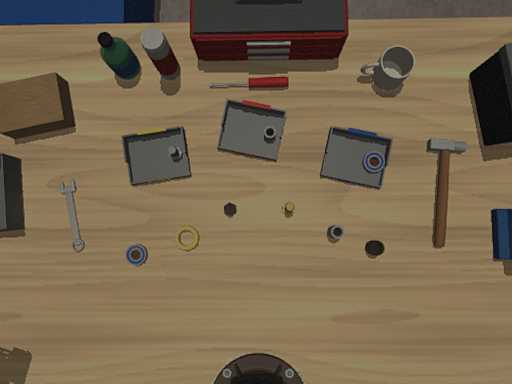

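View pics/scene0.png

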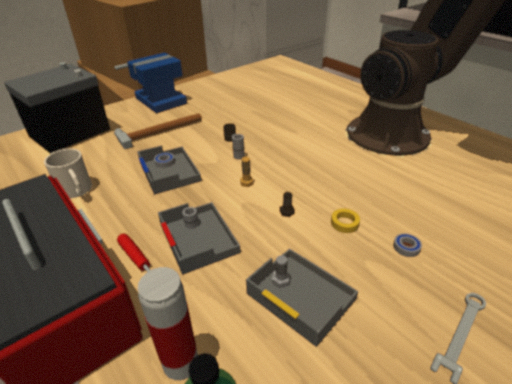

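Top view: bolt bin (157,157), socket bin (252,131), bearing bin (356,158). The loose parts are the bearing (136,254), tape (187,237), black bolt (230,209), brass bolt (289,208), chrome socket (336,232) and black socket (375,247). The scene view agrees.

```bash
cat > h.py <<'E'
import numpy as np,cv2
from station import arm
def cam(n,st=None):
    m=arm.camera_model(n);K=np.array(m["mtx"])
    if n!="wrist": return K,np.linalg.inv(np.array(m["camera_from_world"]))
    r,p,y=st["ee_rot"];from scipy.spatial.transform import Rotation as R
    T=np.eye(4);T[:3,:3]=R.from_euler("xyz",[r,p,y]).as_matrix();T[:3,3]=st["eef_pos"]
    return K,T@np.array(m["mount"])
def cloud(d,K,W):
    v,u=np.mgrid[:d.shape[0],:d.shape[1]]
    P=np.stack([(u-K[0,2])/K[0,0]*d,(v-K[1,2])/K[1,1]*d,d],-1)
    return P@W[:3,:3].T+W[:3,3]
def ray(u,v,z,K,W):
    d=W[:3,:3]@np.linalg.inv(K)@[u,v,1.];o=W[:3,3]
    return o+d*(z-o[2])/d[2]
E
python3 - <<'E'
from h import *
d=np.load("pics/top0.npy");K,W=cam("top");P=cloud(d,K,W)
b=P[270:330,100:400];print("bench z",b[...,2].mean(),b[...,2].std())
roi=dict(chrome=(336,232,.062),black_s=(375,247,.042),brass=(289,208,.072),black_b=(230,209,.052),bearing=(136,254,.015),tape=(187,237,.019))
for k,(u,v,h) in roi.items():
    w=P[v-20:v+20,u-20:u+20];m=w[...,2]>0.007
    q=w[m];t=q[q[:,2]>h-.006]
    (c,r)=cv2.minEnclosingCircle(t[:,:2].astype(np.float32)) if len(t)>2 else ((0,0),0)
    print(k,len(t),"zmax",q[:,2].max().round(4),"topc",np.round(c,4),"r",round(r,4),"mean",t[:,:2].mean(0).round(4),"reach",np.hypot(*c).round(3))
for k,(u,v) in dict(sock=(252,131),bolt=(157,157),bear=(356,158)).items():
    w=P[v-40:v+40,u-42:u+42];t=w[(w[...,2]>0.008)&(w[...,2]<.05)]
    m=((w[...,2]>0.010)&(w[...,2]<.05)).astype(np.uint8)
    n,l,s,_=cv2.connectedComponentsWithStats(m);i=1+s[1:,4].argmax()
    q=w[l==i];R=cv2.minAreaRect(q[:,:2].astype(np.float32));print(k,np.round(R[0],4),np.round(R[1],4),R[2],"zmax",q[:,2].max())
E
```

```text
bench z 0.0032279338958413335 0.0663406018784666
chrome 97 zmax 1.0881 topc [ 0.4063 -0.1091] r 0.0952 mean [ 0.4047 -0.1725] reach 0.421
black_s 125 zmax 1.0881 topc [ 0.3838 -0.1572] r 0.1447 mean [ 0.3686 -0.2653] reach 0.415
brass 67 zmax 1.0881 topc [ 0.4367 -0.0501] r 0.0489 mean [ 0.458  -0.0728] reach 0.44
black_b 62 zmax 1.0881 topc [0.4356 0.0297] r 0.0541 mean [0.4579 0.0598] reach 0.437
bearing 285 zmax 1.0881 topc [0.3727 0.1526] r 0.1696 mean [0.3535 0.2879] reach 0.403
tape 292 zmax 1.0881 topc [0.398  0.0936] r 0.1079 mean [0.3924 0.1687] reach 0.409
sock [0.6578 0.0099] [0.15   0.1269] 77.58770751953125 zmax 0.045424544269589306
bolt [0.5956 0.2454] [0.1267 0.1513] 8.504487037658691 zmax 0.04548971811634339
bear [ 0.5868 -0.2446] [0.1514 0.1269] 77.60177612304688 zmax 0.04668076120157516
```

```bash
python3 - <<'E'
from h import *
d=np.load("pics/top0.npy");K,W=cam("top");P=cloud(d,K,W);P[d==0]=-1
print("bench z",np.median(P[270:330,100:400,2]),"zero frac",(d==0).mean(), "floors",[np.median(P[v-8:v+8,u-20:u-5,2]).round(4) for u,v in((252,131),(150,157),(356,158))])
roi=dict(chrome=(336,232,.062),black_s=(375,247,.042),brass=(289,208,.072),black_b=(230,209,.052),bearing=(136,254,.015),tape=(187,237,.019))
for k,(u,v,h) in roi.items():
    w=P[v-20:v+20,u-20:u+20];q=w[(w[...,2]>0.009)&(w[...,2]<.1)];t=q[q[:,2]>q[:,2].max()-.007]
    c,r=cv2.minEnclosingCircle(t[:,:2].astype(np.float32))
    print(k,len(t),"zmax",q[:,2].max().round(4),"topc",np.round(c,4),"r",round(r,4),"mean",t[:,:2].mean(0).round(4),"reach",np.hypot(*c).round(3))
E
```

```text
bench z -0.0008273130031895004 zero frac 0.0036519368489583335 floors [np.float64(0.003), np.float64(0.0025), np.float64(0.0034)]
chrome 79 zmax 0.0664 topc [ 0.4048 -0.1887] r 0.0159 mean [ 0.4052 -0.189 ] reach 0.447
black_s 87 zmax 0.0471 topc [ 0.3662 -0.2825] r 0.0179 mean [ 0.3667 -0.2827] reach 0.462
brass 53 zmax 0.0759 topc [ 0.4628 -0.0785] r 0.0101 mean [ 0.4632 -0.0787] reach 0.469
black_b 43 zmax 0.056 topc [0.4621 0.0651] r 0.0099 mean [0.4618 0.065 ] reach 0.467
bearing 236 zmax 0.0184 topc [0.3522 0.2945] r 0.0261 mean [0.3524 0.2944] reach 0.459
tape 155 zmax 0.0243 topc [0.3921 0.1709] r 0.0295 mean [0.3918 0.171 ] reach 0.428
```

Request:
move_arm(rows="0 0 10.7 0 0 0 0.07;0 0 10.7 0 0 0 0.07;0 0 10.7 0 0 0 0.07;0 0 10.7 0 0 0 0.07;0 0 10.7 0 0 0 0.07;0 0 10.7 0 0 0 0.07;0 0 10.7 0 0 0 0.07;0 0 10.7 0 0 0 0.07", squeeze=20)

```text
t: 1.15
eef_pos: [0.1668, 0.6538, 0.2342]
ee_rot: [-3.142, -0.001, -1.75]
force: [0.2, -0.1, 0.3]
width: 0.0696
gripper_force: 0.0
```

```bash
cat >> h.py <<'E'
def go(*targets):
    "tool-frame shifts to world xyz waypoints from the measured pose"
    s=arm.get_state();p=np.array(s["eef_pos"]);y=s["ee_rot"][2]
    print("t",round(s["t"],2),"p",p.round(4),"rot",np.round(s["ee_rot"],4),"yawdeg",round(np.degrees(y),2),"w",round(s["width"],4),"F",np.round(s["force"],1))
    from scipy.spatial.transform import Rotation as R
    M=R.from_euler("xyz",s["ee_rot"]).as_matrix()
    for t in targets:
        d=M.T@(np.array(t)-p);print(np.round(t,4),"->",d.round(4),"rows",np.ceil(np.linalg.norm(d)/.0625));p=np.array(t)
def inbin(name,x,y):
    c,a=dict(s=((.6578,.0099),-12.4),b=((.5956,.2454),8.5),r=((.5868,-.2446),-12.4))[name]
    a=np.radians(a);return np.array(c)+[x*np.cos(a)-y*np.sin(a),x*np.sin(a)+y*np.cos(a)]
E
python3 - <<'E'
from h import *
go((.45,.2,.235),(.405,-.189,.235),(.405,-.189,.024))
E
```

```text
t 1.15 p [0.1668 0.6538 0.2342] rot [-3.1416e+00 -7.0000e-04 -1.7500e+00] yawdeg -100.27 w 0.0696 F [ 0.2 -0.1  0.3]
[0.45  0.2   0.235] -> [ 0.3961 -0.3595 -0.0005] rows 9.0
[ 0.405 -0.189  0.235] -> [ 3.908e-01 -2.510e-02  3.000e-04] rows 7.0
[ 0.405 -0.189  0.024] -> [-2.00e-04  0.00e+00  2.11e-01] rows 4.0
```

Request:
move_arm(rows="0 0 0 0.044 -0.04 0 0.07;0 0 0 0.044 -0.04 0 0.07;0 0 0 0.044 -0.04 0 0.07;0 0 0 0.044 -0.04 0 0.07;0 0 0 0.044 -0.04 0 0.07;0 0 0 0.044 -0.04 0 0.07;0 0 0 0.044 -0.04 0 0.07;0 0 0 0.044 -0.04 0 0.07")

```text
t: 2.15
eef_pos: [0.4221, 0.2504, 0.2347]
ee_rot: [-3.141, 0.0, -1.743]
force: [1.7, 0.9, -0.4]
width: 0.07
gripper_force: 0.0
```

Request:
move_arm(rows="0 0 0 0.044 -0.04 0 0.07;0 0 0 0.056 -0.0035 0 0.07;0 0 0 0.056 -0.0035 0 0.07;0 0 0 0.056 -0.0035 0 0.07;0 0 0 0.056 -0.0035 0 0.07;0 0 0 0.056 -0.0035 0 0.07;0 0 0 0.055 -0.0035 0 0.07;0 0 0 0.04 -0.003 0 0.07")

```text
t: 3.15
eef_pos: [0.4116, -0.1735, 0.2346]
ee_rot: [-3.141, 0.0, -1.745]
force: [-0.1, 0.5, -0.1]
width: 0.0702
gripper_force: 0.0
```

Request:
move_arm(rows="0 0 0 0.015 -0.001 0 0.07;0 0 0 0 0 0 0.07;0 0 0 0 0 0 0.07")

```text
t: 3.52
eef_pos: [0.4109, -0.1859, 0.2345]
ee_rot: [3.142, 0.0, -1.743]
force: [-0.3, 0.4, 0.5]
width: 0.0696
gripper_force: 0.0
```

```bash
python3 - <<'E'
from h import *
go((.405,-.189,.235),(.405,-.189,.10),(.405,-.189,.024))
s=arm.get_state();p,d=arm.grab_frame("wrist");cv2.imwrite("pics/w1.png",p)
K,W=cam("wrist",s);P=cloud(d,K,W);P[d==0]=-1
for n,x,y in(("chrome",.405,-.189),("blk",.3664,-.2826),("brass",.463,-.0786)):
    q=P[(np.hypot(P[...,0]-x,P[...,1]-y)<.03)&(P[...,2]>.01)&(P[...,2]<.09)]
    if len(q)<20: print(n,"unseen");continue
    t=q[q[:,2]>q[:,2].max()-.006];print(n,len(t),q[:,2].max(),cv2.minEnclosingCircle(t[:,:2].astype(np.float32)))
E
```

```text
t 3.52 p [ 0.4109 -0.1859  0.2345] rot [ 3.1416e+00  2.0000e-04 -1.7434e+00] yawdeg -99.89 w 0.0696 F [-0.3  0.4  0.5]
[ 0.405 -0.189  0.235] -> [ 0.0041  0.0053 -0.0005] rows 1.0
[ 0.405 -0.189  0.1  ] -> [ 0.    -0.     0.135] rows 3.0
[ 0.405 -0.189  0.024] -> [ 0.    -0.     0.076] rows 2.0
chrome 397 0.06513060407285592 ((0.40490782260894775, -0.1876029372215271), 0.01603267341852188)
blk 554 0.04493367790380082 ((0.3666660487651825, -0.2810439169406891), 0.017921090126037598)
brass 99 0.07476968480666313 ((0.4630149304866791, -0.07930222153663635), 0.00987568311393261)
```

View pics/w1.png

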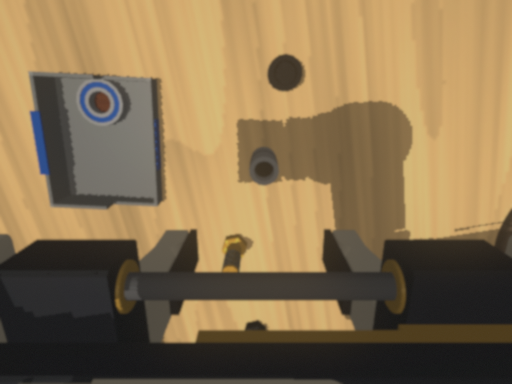

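The close view shows the chrome socket (263,165), black socket (286,72) and brass bolt (233,245). The measured positions agree with the top camera to within 2 mm, so I'll grasp.

Request:
move_arm(rows="0 0 0 0.003 0.0055 0.05 0.07;0 0 0 0 0 0.06 0.07;0 0 0 0 0 0.05 0.07;0 0 0 0 0 0.03 0.07;0 0 0 0 0 0.0155 0.07;0 0 0 0 0 0.005 0.07;0 0 0 0 0 0 0.07")

```text
t: 4.45
eef_pos: [0.4053, -0.188, 0.0243]
ee_rot: [-3.141, -0.0, -1.743]
force: [0.3, 0.1, -0.2]
width: 0.0702
gripper_force: 0.0
```

Request:
move_arm(rows="0 0 0 0 0 0 0.02;0 0 0 0 0 0 0.02;0 0 0 0 0 0 0.02;0 0 0 0 0 0 0.02;0 0 0 0 0 0 0.02;0 0 0 0 0 0 0.02", squeeze=25)

```text
t: 5.2
eef_pos: [0.4052, -0.1886, 0.0243]
ee_rot: [-3.141, -0.0, -1.744]
force: [1.1, 0.1, 2.8]
width: 0.0317
gripper_force: 25.0
```

```bash
python3 - <<'E'
from h import *
a=inbin("s",0,-3);b=inbin("s",0,42)
print(a,b)
go((.405,-.188,.12),(*a,.12),(*a,.029),(*a,.12),(.3665,-.2818,.12))
E
```

```text
[ 0.01359402 -2.92011684] [ 9.67668374 41.03013569]
t 5.2 p [ 0.4052 -0.1886  0.0243] rot [-3.141  -0.     -1.7437] yawdeg -99.9 w 0.0317 F [1.1 0.1 2.8]
[ 0.405 -0.188  0.12 ] -> [-0.0005  0.0003 -0.0957] rows 2.0
[ 0.0136 -2.9201  0.12  ] -> [ 2.7587e+00 -8.4400e-02  2.0000e-04] rows 45.0
[ 0.0136 -2.9201  0.029 ] -> [-0.      0.0001  0.091 ] rows 2.0
[ 0.0136 -2.9201  0.12  ] -> [ 0.     -0.0001 -0.091 ] rows 2.0
[ 0.3665 -0.2818  0.12  ] -> [-2.6597e+00  1.0610e-01 -2.0000e-04] rows 43.0
```

```bash
python3 - <<'E'
from h import *
a=inbin("s",0,-.003);b=inbin("s",0,.042)
print(a,b)
go((.405,-.188,.13),(*a,.13),(*a,.029),(*a,.13),(.3665,-.2818,.13))
E
```

```text
[0.65715579 0.00696998] [0.66681888 0.05092024]
t 5.2 p [ 0.4052 -0.1886  0.0243] rot [-3.141  -0.     -1.7437] yawdeg -99.9 w 0.0317 F [1.1 0.1 2.8]
[ 0.405 -0.188  0.13 ] -> [-0.0005  0.0003 -0.1057] rows 2.0
[0.6572 0.007  0.13  ] -> [-2.354e-01 -2.149e-01  1.000e-04] rows 6.0
[0.6572 0.007  0.029 ] -> [-0.00e+00  1.00e-04  1.01e-01] rows 2.0
[0.6572 0.007  0.13  ] -> [ 0.00e+00 -1.00e-04 -1.01e-01] rows 2.0
[ 0.3665 -0.2818  0.13  ] -> [ 3.345e-01  2.367e-01 -1.000e-04] rows 7.0
```

Request:
move_arm(rows="0 0 0 0 0 -0.02 0.02;0 0 0 0 0 -0.045 0.02;0 0 0 0 0 -0.041 0.02;0 0 0 -0.024 -0.022 0 0.02;0 0 0 -0.04 -0.037 0 0.02;0 0 0 -0.04 -0.037 0 0.02;0 0 0 -0.04 -0.037 0 0.02;0 0 0 -0.04 -0.037 0 0.02")

```text
t: 6.2
eef_pos: [0.6045, -0.0354, 0.1293]
ee_rot: [3.14, -0.0, -1.744]
force: [1.0, -1.4, -2.5]
width: 0.0319
gripper_force: 25.0
```

Request:
move_arm(rows="0 0 0 -0.03 -0.027 0 0.02;0 0 0 -0.0215 -0.018 0 0.02;0 0 0 0 0 0 0.02;0 0 0 0 0 0 0.02")

```text
t: 6.7
eef_pos: [0.6561, 0.0062, 0.1291]
ee_rot: [3.139, -0.001, -1.744]
force: [-0.2, -0.5, -1.9]
width: 0.0314
gripper_force: 25.0
```

```bash
python3 - <<'E'
from h import *
a=inbin("s",0,-.003)
go((*a,.13),(*a,.029))
E
```

```text
t 6.7 p [0.6561 0.0062 0.1291] rot [ 3.1394e+00 -7.0000e-04 -1.7440e+00] yawdeg -99.92 w 0.0314 F [-0.2 -0.5 -1.9]
[0.6572 0.007  0.13  ] -> [-0.001  -0.0009 -0.001 ] rows 1.0
[0.6572 0.007  0.029 ] -> [-1.00e-04 -2.00e-04  1.01e-01] rows 2.0
```

Request:
move_arm(rows="0 0 0 -0.001 -0.001 0.04 0.02;0 0 0 0 0 0.035 0.02;0 0 0 0 0 0.018 0.02;0 0 0 0 0 0.0065 0.02;0 0 0 0 0 0 0.02;0 0 0 0 0 0 0.02")

```text
t: 7.45
eef_pos: [0.6592, 0.0074, 0.0319]
ee_rot: [-3.14, 0.001, -1.744]
force: [-0.2, 0.1, -2.0]
width: 0.0314
gripper_force: 25.0
```

Request:
move_arm(rows="0 0 0 0 0 0 0.048;0 0 0 0 0 0 0.048;0 0 0 0 0 0 0.048;0 0 0 0 0 0 0.048")

```text
t: 7.95
eef_pos: [0.6584, 0.0073, 0.0307]
ee_rot: [-3.141, 0.0, -1.744]
force: [0.5, 0.8, 0.1]
width: 0.0478
gripper_force: 0.0
```

Request:
move_arm(rows="0 0 0 0 0 -0.02 0.048;0 0 0 0 0 -0.04 0.048;0 0 0 0 0 -0.0405 0.048;0 0 0 0.04 0.028 0 0.07;0 0 0 0.049 0.035 0 0.07;0 0 0 0.049 0.035 0 0.07;0 0 0 0.049 0.035 0 0.07;0 0 0 0.049 0.035 0 0.07")

```text
t: 8.95
eef_pos: [0.4508, -0.1974, 0.1313]
ee_rot: [-3.141, -0.0, -1.743]
force: [0.5, -0.6, -0.2]
width: 0.07
gripper_force: 0.0
```

Request:
move_arm(rows="0 0 0 0.049 0.035 0 0.07;0 0 0 0.035 0.024 0 0.07;0 0 0 0.014 0.01 0 0.07;0 0 0 0 0 0 0.07;0 0 0 0 0 0 0.07")

```text
t: 9.57
eef_pos: [0.3683, -0.2807, 0.1312]
ee_rot: [-3.141, -0.0, -1.743]
force: [0.5, -0.2, 0.1]
width: 0.0703
gripper_force: 0.0
```

```bash
python3 - <<'E'
from h import *
go((.3665,-.2818,.13),(.3665,-.2818,.014))
p,d=arm.grab_frame("top");cv2.imwrite("pics/top1.png",p[80:280,90:410].repeat(2,0).repeat(2,1))
K,W=cam("top");P=cloud(d,K,W);P[d==0]=-1
for n,(x,y) in dict(chrome=inbin("s",0,-.003),blk=(.3665,-.2818)).items():
    q=P[(np.hypot(P[...,0]-x,P[...,1]-y)<.026)&(P[...,2]>.02)&(P[...,2]<.09)]
    if len(q)<5: print(n,"unseen");continue
    t=q[q[:,2]>q[:,2].max()-.006];print(n,len(t),q[:,2].max(),cv2.minEnclosingCircle(t[:,:2].astype(np.float32)))
E
```

```text
t 9.57 p [ 0.3683 -0.2807  0.1312] rot [-3.1411e+00 -1.0000e-04 -1.7434e+00] yawdeg -99.89 w 0.0703 F [ 0.5 -0.2  0.1]
[ 0.3665 -0.2818  0.13  ] -> [0.0014 0.0016 0.0012] rows 1.0
[ 0.3665 -0.2818  0.014 ] -> [-0.00e+00  1.00e-04  1.16e-01] rows 2.0
chrome 66 0.06924469528577637 ((0.6567156910896301, 0.006741873454302549), 0.015953609719872475)
blk unseen
```

Request:
move_arm(rows="0 0 0 0.0015 0.0015 0.04 0.07;0 0 0 0 0 0.045 0.07;0 0 0 0 0 0.02 0.07;0 0 0 0 0 0.01 0.07;0 0 0 0 0 0.002 0.07;0 0 0 0 0 0 0.07;0 0 0 0 0 0 0.07")

```text
t: 10.5
eef_pos: [0.3663, -0.2823, 0.0149]
ee_rot: [-3.14, -0.0, -1.744]
force: [-0.0, -0.7, -0.5]
width: 0.0699
gripper_force: 0.0
```

Request:
move_arm(rows="0 0 0 0 0 0 0.025;0 0 0 0 0 0 0.025;0 0 0 0 0 0 0.025;0 0 0 0 0 0 0.025;0 0 0 0 0 0 0.025;0 0 0 0 0 0 0.025")

```text
t: 11.25
eef_pos: [0.3659, -0.2823, 0.0141]
ee_rot: [-3.141, -0.0, -1.744]
force: [0.3, 0.1, 1.4]
width: 0.0357
gripper_force: 25.0
```

```bash
python3 - <<'E'
from h import *
b=inbin("s",0,.042);s=arm.get_state()["eef_pos"]
go((*s[:2],.13),(*b,.13),(*b,.019),(*b,.13),(.463,-.079,.13))
E
```

```text
t 11.25 p [ 0.3659 -0.2823  0.0141] rot [-3.1412e+00 -1.0000e-04 -1.7437e+00] yawdeg -99.91 w 0.0357 F [0.3 0.1 1.4]
[ 0.3659 -0.2823  0.13  ] -> [ 0.     -0.     -0.1159] rows 2.0
[0.6668 0.0509 0.13  ] -> [-3.800e-01 -2.391e-01  1.000e-04] rows 8.0
[0.6668 0.0509 0.019 ] -> [-0.     0.     0.111] rows 2.0
[0.6668 0.0509 0.13  ] -> [ 0.    -0.    -0.111] rows 2.0
[ 0.463 -0.079  0.13 ] -> [ 1.630e-01  1.784e-01 -1.000e-04] rows 4.0
```

Request:
move_arm(rows="0 0 0 0 0 -0.02 0.025;0 0 0 0 0 -0.05 0.025;0 0 0 0 0 -0.046 0.025;0 0 0 -0.024 -0.015 0 0.025;0 0 0 -0.0475 -0.03 0 0.025;0 0 0 -0.0475 -0.03 0 0.025;0 0 0 -0.0475 -0.03 0 0.025;0 0 0 -0.0475 -0.03 0 0.025")

```text
t: 12.25
eef_pos: [0.536, -0.093, 0.1297]
ee_rot: [3.141, -0.0, -1.744]
force: [0.9, -0.5, -1.5]
width: 0.036
gripper_force: 25.0
```

Request:
move_arm(rows="0 0 0 -0.0475 -0.03 0 0.025;0 0 0 -0.0475 -0.03 0 0.025;0 0 0 -0.0475 -0.03 0 0.025;0 0 0 -0.0235 -0.014 0 0.025;0 0 0 0 0 0 0.025;0 0 0 0 0 0 0.025;0 0 0 0 0 0 0.025")

```text
t: 13.12
eef_pos: [0.6658, 0.0502, 0.13]
ee_rot: [3.141, -0.0, -1.745]
force: [0.5, -0.7, -1.1]
width: 0.0354
gripper_force: 25.0
```

```bash
python3 - <<'E'
from h import *
b=inbin("s",0,.042)
go((*b,.13),(*b,.019))
E
```

```text
t 13.12 p [0.6658 0.0502 0.13  ] rot [ 3.1411e+00 -2.0000e-04 -1.7446e+00] yawdeg -99.96 w 0.0354 F [ 0.5 -0.7 -1.1]
[0.6668 0.0509 0.13  ] -> [-0.0009 -0.0008  0.    ] rows 1.0
[0.6668 0.0509 0.019 ] -> [-0.00e+00 -1.00e-04  1.11e-01] rows 2.0
```

Request:
move_arm(rows="0 0 0 -0.001 -0.001 0.04 0.025;0 0 0 0 0 0.04 0.025;0 0 0 0 0 0.02 0.025;0 0 0 0 0 0.009 0.025;0 0 0 0 0 0.002 0.025;0 0 0 0 0 0 0.025;0 0 0 0 0 0 0.025;0 0 0 0 0 0 0.025")

```text
t: 14.12
eef_pos: [0.668, 0.052, 0.0198]
ee_rot: [-3.141, 0.001, -1.744]
force: [0.1, 0.1, -1.5]
width: 0.0353
gripper_force: 25.0
```

Request:
move_arm(rows="0 0 0 0 0 0 0.052;0 0 0 0 0 0 0.052;0 0 0 0 0 0 0.052;0 0 0 0 0 0 0.052;0 0 0 0 0 -0.02 0.052;0 0 0 0 0 -0.04 0.052;0 0 0 0 0 -0.04 0.052;0 0 0 0 0 -0.011 0.052")

```text
t: 15.12
eef_pos: [0.6692, 0.0522, 0.1334]
ee_rot: [-3.137, 0.002, -1.743]
force: [-0.0, 0.5, 0.1]
width: 0.0519
gripper_force: 0.0
```

Request:
move_arm(rows="0 0 0 0.0165 0.018 0 0.06;0 0 0 0.033 0.0358 0 0.06;0 0 0 0.033 0.0358 0 0.06;0 0 0 0.033 0.0358 0 0.06;0 0 0 0.031 0.0348 0 0.06;0 0 0 0.0165 0.018 0 0.06;0 0 0 0 0 0 0.06;0 0 0 0 0 0 0.06")

```text
t: 16.12
eef_pos: [0.465, -0.0778, 0.1302]
ee_rot: [-3.141, 0.0, -1.744]
force: [0.3, -0.3, -0.9]
width: 0.0602
gripper_force: 0.0
```

```bash
python3 - <<'E'
from h import *
go((.463,-.079,.13),(.463,-.079,.025))
p,d=arm.grab_frame("top");cv2.imwrite("pics/top2.png",cv2.resize(p[80:280,90:410],None,fx=2,fy=2))
K,W=cam("top");P=cloud(d,K,W);P[d==0]=-1
for n,(x,y) in dict(chrome=inbin("s",0,-.003),blk=inbin("s",0,.042)).items():
    q=P[(np.hypot(P[...,0]-x,P[...,1]-y)<.025)&(P[...,2]>.02)&(P[...,2]<.09)]
    if len(q)<5: print(n,"unseen");continue
    t=q[q[:,2]>q[:,2].max()-.006];print(n,(x,y),len(t),q[:,2].max(),cv2.minEnclosingCircle(t[:,:2].astype(np.float32)))
E
```

```text
t 16.12 p [ 0.465  -0.0778  0.1302] rot [-3.1408e+00  2.0000e-04 -1.7436e+00] yawdeg -99.9 w 0.0602 F [ 0.3 -0.3 -0.9]
[ 0.463 -0.079  0.13 ] -> [0.0015 0.0018 0.0002] rows 1.0
[ 0.463 -0.079  0.025] -> [0.00e+00 1.00e-04 1.05e-01] rows 2.0
chrome (np.float64(0.6571557940184989), np.float64(0.006969983164997497)) 70 0.06855384110641571 ((0.6569716334342957, 0.006985820829868317), 0.015790995210409164)
blk (np.float64(0.6668188837410167), np.float64(0.05092023569003505)) 59 0.05082548433133027 ((0.6660350561141968, 0.05135157331824303), 0.01798194833099842)
```

View pics/top2.png

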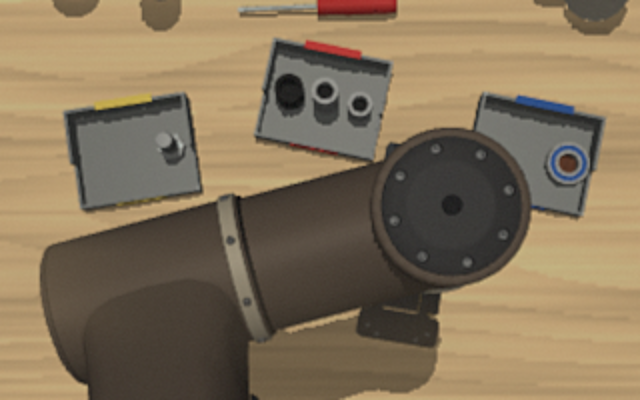

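The red bin holds both sockets upright beside its sample: black at (290,92), chrome at (325,92), sample at (360,104). Next is the brass bolt.

Request:
move_arm(rows="0 0 0 0.0015 0.0018 0.035 0.06;0 0 0 0 0 0.04 0.06;0 0 0 0 0 0.02 0.06;0 0 0 0 0 0.009 0.06;0 0 0 0 0 0.001 0.06;0 0 0 0 0 0 0.06;0 0 0 0 0 0 0.06")

```text
t: 17.05
eef_pos: [0.4627, -0.0791, 0.0259]
ee_rot: [-3.14, 0.001, -1.744]
force: [-0.5, -0.5, -0.0]
width: 0.06
gripper_force: 0.0
```

Request:
move_arm(rows="0 0 0 0 0 0 0.01;0 0 0 0 0 0 0.01;0 0 0 0 0 0 0.01;0 0 0 0 0 0 0.01;0 0 0 0 0 0 0.01;0 0 0 0 0 0 0.01")

```text
t: 17.8
eef_pos: [0.4624, -0.0792, 0.0251]
ee_rot: [-3.141, 0.0, -1.744]
force: [0.7, 0.4, 1.0]
width: 0.0196
gripper_force: 25.0
```

```bash
python3 - <<'E'
from h import *
a=inbin("b",0,-.001);b=inbin("b",0,.042);s=arm.get_state()["eef_pos"]
print(a,b)
go((*s[:2],.145),(*a,.145),(*a,.030),(*a,.13),(.4625,.065,.13))
E
```

```text
[0.59574781 0.24441098] [0.589392   0.28693867]
t 17.8 p [ 0.4624 -0.0792  0.0251] rot [-3.1411e+00  1.0000e-04 -1.7437e+00] yawdeg -99.91 w 0.0196 F [0.7 0.4 1. ]
[ 0.4624 -0.0792  0.145 ] -> [-0.000e+00 -1.000e-04 -1.199e-01] rows 2.0
[0.5957 0.2444 0.145 ] -> [-3.417e-01 -7.570e-02  1.000e-04] rows 6.0
[0.5957 0.2444 0.03  ] -> [0.00e+00 1.00e-04 1.15e-01] rows 2.0
[0.5957 0.2444 0.13  ] -> [-0.  -0.  -0.1] rows 2.0
[0.4625 0.065  0.13  ] -> [ 1.997e-01  1.004e-01 -1.000e-04] rows 4.0
```

Request:
move_arm(rows="0 0 0 0 0 -0.02 0.01;0 0 0 0 0 -0.05 0.01;0 0 -9.2 0 0 -0.05 0.01;0 0 -9.2 0 0 0 0.01;0 0 0 -0.0215 -0.013 0 0.01;0 0 0 -0.043 -0.0257 0 0.01;0 0 0 -0.043 -0.0257 0 0.01;0 0 0 -0.043 -0.0257 0 0.01")

```text
t: 18.8
eef_pos: [0.5287, 0.0842, 0.1446]
ee_rot: [3.14, -0.0, -1.423]
force: [0.4, -0.2, -1.7]
width: 0.0196
gripper_force: 25.0
```

Request:
move_arm(rows="0 0 0 -0.043 -0.0257 0 0.01;0 0 0 -0.043 -0.0257 0 0.01;0 0 0 -0.043 -0.0257 0 0.01;0 0 0 -0.0205 -0.0125 0 0.01;0 0 0 0 0 0 0.01;0 0 0 0 0 0 0.01;0 0 0 0 0 0 0.01")

```text
t: 19.68
eef_pos: [0.5951, 0.2431, 0.145]
ee_rot: [3.141, -0.0, -1.423]
force: [-0.5, 0.3, -1.9]
width: 0.0195
gripper_force: 25.0
```

```bash
python3 - <<'E'
from h import *
a=inbin("b",0,-.001)
go((*a,.145),(*a,.030))
p,d=arm.grab_frame("wrist");cv2.imwrite("pics/w2.png",p)
E
```

```text
t 19.68 p [0.5951 0.2431 0.145 ] rot [ 3.1410e+00 -2.0000e-04 -1.4234e+00] yawdeg -81.56 w 0.0195 F [-0.5  0.3 -1.9]
[0.5957 0.2444 0.145 ] -> [-0.0012 -0.0009  0.    ] rows 1.0
[0.5957 0.2444 0.03  ] -> [-0.00e+00 -1.00e-04  1.15e-01] rows 2.0
```

View pics/w2.png

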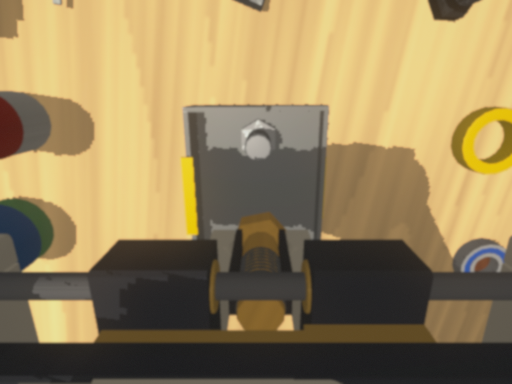

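The wrist view shows the brass bolt held upright at (260,270) over the yellow bin, with the sample clear of it at (258,140). I'll lower it.

Request:
move_arm(rows="0 0 0 -0.001 -0.001 0.04 0.01;0 0 0 0 0 0.04 0.01;0 0 0 0 0 0.024 0.01;0 0 0 0 0 0.009 0.01;0 0 0 0 0 0.002 0.01;0 0 0 0 0 0 0.01;0 0 0 0 0 0 0.01;0 0 0 0 0 0 0.01")

```text
t: 20.72
eef_pos: [0.5966, 0.2454, 0.0308]
ee_rot: [-3.141, 0.001, -1.423]
force: [-0.3, 0.2, -1.8]
width: 0.0194
gripper_force: 25.0
```

Request:
move_arm(rows="0 0 0 0 0 0 0.04;0 0 0 0 0 0 0.04;0 0 0 0 0 0 0.04;0 0 0 0 0 0 0.04;0 0 0 0 0 -0.02 0.04;0 0 0 0 0 -0.04 0.04;0 0 0 0 0 -0.04 0.04;0 0 0 0 0 0 0.04")

```text
t: 21.72
eef_pos: [0.5983, 0.2463, 0.1341]
ee_rot: [-3.135, 0.003, -1.422]
force: [0.5, -1.1, -0.8]
width: 0.0402
gripper_force: 0.0
```

Request:
move_arm(rows="0 0 0 0.0158 0.0158 0 0.06;0 0 0 0.0315 0.0316 0 0.06;0 0 0 0.0315 0.0316 0 0.06;0 0 0 0.0315 0.0316 0 0.06;0 0 0 0.0315 0.0316 0 0.06;0 0 0 0.0155 0.0158 0 0.06;0 0 0 0 0 0 0.06;0 0 0 0 0 0 0.06")

```text
t: 22.72
eef_pos: [0.4641, 0.0668, 0.1302]
ee_rot: [-3.141, 0.0, -1.422]
force: [0.5, 0.9, -0.6]
width: 0.0599
gripper_force: 0.0
```

```bash
python3 - <<'E'
from h import *
go((.462,.065,.13),(.462,.065,.023))
s=arm.get_state();p,d=arm.grab_frame("wrist")
K,W=cam("wrist",s);P=cloud(d,K,W);P[d==0]=-1
p2,d2=arm.grab_frame("top");K,W=cam("top");Q=cloud(d2,K,W);Q[d2==0]=-1;cv2.imwrite("pics/top3.png",p2)
for n,(x,y) in dict(brass=inbin("b",0,-.001),blk=(.462,.065)).items():
  for C in(P,Q):
    q=C[(np.hypot(C[...,0]-x,C[...,1]-y)<.025)&(C[...,2]>.02)&(C[...,2]<.085)]
    if len(q)<5: print(n,"unseen");continue
    t=q[q[:,2]>q[:,2].max()-.006];print(n,(x,y),len(t),q[:,2].max(),cv2.minEnclosingCircle(t[:,:2].astype(np.float32)))
E
```

```text
t 22.73 p [0.4641 0.0668 0.1302] rot [-3.1409e+00  1.0000e-04 -1.4225e+00] yawdeg -81.5 w 0.0599 F [ 0.5  0.9 -0.6]
[0.462 0.065 0.13 ] -> [0.0015 0.0023 0.0002] rows 1.0
[0.462 0.065 0.023] -> [0.00e+00 1.00e-04 1.07e-01] rows 2.0
brass unseen
brass (np.float64(0.5957478094111296), np.float64(0.2444109841366381)) 46 0.07818545969503643 ((0.5940983295440674, 0.24586421251296997), 0.01002450566738844)
blk (0.462, 0.065) 518 0.054683227593828404 ((0.4618723392486572, 0.06617090106010437), 0.010551986284554005)
blk unseen
```

Request:
move_arm(rows="0 0 0 0.001 0.0022 0.035 0.06;0 0 0 0 0 0.04 0.06;0 0 0 0 0 0.02 0.06;0 0 0 0 0 0.01 0.06;0 0 0 0 0 0.002 0.06;0 0 0 0 0 0 0.06;0 0 0 0 0 0 0.06")

```text
t: 23.7
eef_pos: [0.4618, 0.0653, 0.0238]
ee_rot: [-3.14, 0.001, -1.423]
force: [0.1, 0.7, 0.5]
width: 0.0597
gripper_force: 0.0
```

Request:
move_arm(rows="0 0 0 0 0 0 0.01;0 0 0 0 0 0 0.01;0 0 0 0 0 0 0.01;0 0 0 0 0 0 0.01;0 0 0 0 0 0 0.01;0 0 0 0 0 0 0.01")

```text
t: 24.45
eef_pos: [0.4616, 0.0651, 0.0231]
ee_rot: [-3.141, 0.0, -1.423]
force: [0.3, 0.2, -0.2]
width: 0.0196
gripper_force: 25.0
```

```bash
python3 - <<'E'
from h import *
b=inbin("b",0,.042);s=arm.get_state()["eef_pos"]
go((*s[:2],.145),(*b,.145),(*b,.028),(*b,.14),(.3523,.2943,.14))
E
```

```text
t 24.45 p [0.4616 0.0651 0.0231] rot [-3.1411e+00  1.0000e-04 -1.4226e+00] yawdeg -81.51 w 0.0196 F [ 0.3  0.2 -0.2]
[0.4616 0.0651 0.145 ] -> [-0.000e+00 -1.000e-04 -1.219e-01] rows 2.0
[0.5894 0.2869 0.145 ] -> [-2.005e-01 -1.592e-01  1.000e-04] rows 5.0
[0.5894 0.2869 0.028 ] -> [0.00e+00 1.00e-04 1.17e-01] rows 2.0
[0.5894 0.2869 0.14  ] -> [-0.00e+00 -1.00e-04 -1.12e-01] rows 2.0
[0.3523 0.2943 0.14  ] -> [-4.230e-02  2.334e-01 -1.000e-04] rows 4.0
```

Request:
move_arm(rows="0 0 0 0 0 -0.02 0.01;0 0 0 0 0 -0.05 0.01;0 0 0 0 0 -0.052 0.01;0 0 0 -0.017 -0.0135 0 0.01;0 0 0 -0.0334 -0.0265 0 0.01;0 0 0 -0.0334 -0.0265 0 0.01;0 0 0 -0.0334 -0.0265 0 0.01;0 0 0 -0.0334 -0.0265 0 0.01")

```text
t: 25.45
eef_pos: [0.557, 0.2326, 0.1432]
ee_rot: [3.139, -0.001, -1.423]
force: [0.4, 0.1, -2.5]
width: 0.0192
gripper_force: 25.0
```

Request:
move_arm(rows="0 0 0 -0.0334 -0.0265 0 0.01;0 0 0 -0.0175 -0.0142 0 0.01;0 0 0 0 0 0 0.01;0 0 0 0 0 0 0.01;0 0 0 0 0 0 0.01")

```text
t: 26.08
eef_pos: [0.5894, 0.2871, 0.1447]
ee_rot: [3.141, -0.0, -1.423]
force: [-0.3, 0.1, -2.4]
width: 0.019
gripper_force: 25.0
```

```bash
python3 - <<'E'
from h import *
b=inbin("b",0,.042)
go((*b,.145),(*b,.028))
E
```

```text
t 26.07 p [0.5894 0.2871 0.1447] rot [ 3.1407e+00 -4.0000e-04 -1.4231e+00] yawdeg -81.54 w 0.019 F [-0.3  0.1 -2.4]
[0.5894 0.2869 0.145 ] -> [ 0.0002  0.0001 -0.0003] rows 1.0
[0.5894 0.2869 0.028 ] -> [-0.00e+00 -1.00e-04  1.17e-01] rows 2.0
```

Request:
move_arm(rows="0 0 0 0 0 0.04 0.01;0 0 0 0 0 0.04 0.01;0 0 0 0 0 0.025 0.01;0 0 0 0 0 0.0095 0.01;0 0 0 0 0 0.002 0.01;0 0 0 0 0 0 0.01;0 0 0 0 0 0 0.01;0 0 0 0 0 0 0.01")

```text
t: 27.08
eef_pos: [0.5903, 0.2882, 0.0294]
ee_rot: [-3.141, 0.001, -1.423]
force: [-0.9, -0.2, -2.1]
width: 0.0192
gripper_force: 25.0
```

Request:
move_arm(rows="0 0 0 0 0 0 0.04;0 0 0 0 0 0 0.04;0 0 0 0 0 0 0.04;0 0 0 0 0 0 0.04;0 0 0 0 0 -0.02 0.04;0 0 0 0 0 -0.05 0.04;0 0 10.4 0 0 -0.04 0.04;0 0 10.4 0 0 0 0.06")

```text
t: 28.08
eef_pos: [0.5919, 0.2892, 0.143]
ee_rot: [-3.137, 0.005, -1.791]
force: [0.5, 0.4, -1.3]
width: 0.0453
gripper_force: 0.0
```

Request:
move_arm(rows="0 0 0 0.0036 0.019 0 0.08;0 0 0 0.0073 0.039 0 0.08;0 0 0 0.0073 0.039 0 0.08;0 0 0 0.0073 0.039 0 0.08;0 0 0 0.0073 0.039 0 0.08;0 0 0 0.0073 0.039 0 0.08;0 0 0 0.0036 0.019 0 0.08;0 0 0 0 0 0 0.08")

```text
t: 29.08
eef_pos: [0.3522, 0.295, 0.1391]
ee_rot: [-3.141, 0.001, -1.784]
force: [-0.5, 0.5, 0.5]
width: 0.0798
gripper_force: 0.0
```

Request:
move_arm(rows="0 0 0 0 0 0 0.08;0 0 0 0 0 0 0.08")

```text
t: 29.32
eef_pos: [0.3537, 0.2949, 0.1385]
ee_rot: [-3.142, -0.0, -1.786]
force: [-0.9, -0.3, 1.6]
width: 0.08
gripper_force: 0.0
```

```bash
python3 - <<'E'
from h import *
go((.3523,.2943,.14),(.3523,.2943,.010))
s=arm.get_state();p,d=arm.grab_frame("wrist");cv2.imwrite("pics/w3.png",p)
K,W=cam("wrist",s);P=cloud(d,K,W);P[d==0]=-1
p2,d2=arm.grab_frame("top");K,W=cam("top");Q=cloud(d2,K,W);Q[d2==0]=-1;cv2.imwrite("pics/top4.png",p2)
for n,(x,y),z in (("brass",inbin("b",0,-.001),.02),("blk",inbin("b",0,.042),.02),("bear",(.3523,.2943),.01)):
  for C in(P,Q):
    q=C[(np.hypot(C[...,0]-x,C[...,1]-y)<.035)&(C[...,2]>z)&(C[...,2]<.085)&(np.hypot(C[...,0]-x,C[...,1]-y)<(.022 if n!="bear" else .035))]
    if len(q)<5: print(n,"unseen");continue
    t=q[q[:,2]>q[:,2].max()-.006];print(n,(x,y),len(t),q[:,2].max(),cv2.minEnclosingCircle(t[:,:2].astype(np.float32)))
E
```

```text
t 29.32 p [0.3537 0.2949 0.1385] rot [-3.1416e+00 -2.0000e-04 -1.7864e+00] yawdeg -102.36 w 0.08 F [-0.9 -0.3  1.6]
[0.3523 0.2943 0.14  ] -> [ 0.0009  0.0012 -0.0015] rows 1.0
[0.3523 0.2943 0.01  ] -> [-0.    0.    0.13] rows 3.0
brass (np.float64(0.5957478094111296), np.float64(0.2444109841366381)) 5 0.022027729813017205 ((0.5842614769935608, 0.2515614628791809), 0.0030605439096689224)
brass (np.float64(0.5957478094111296), np.float64(0.2444109841366381)) 31 0.07955131087019596 ((0.5938995480537415, 0.245721235871315), 0.009929866530001163)
blk (np.float64(0.5893920047325564), np.float64(0.2869386662612005)) 73 0.03892801427503961 ((0.5823565721511841, 0.28628402948379517), 0.008166477084159851)
blk (np.float64(0.5893920047325564), np.float64(0.2869386662612005)) 29 0.06046955500178419 ((0.5879073739051819, 0.28680166602134705), 0.009425877593457699)
bear (0.3523, 0.2943) 1876 0.01850034083471247 ((0.3520897328853607, 0.29659509658813477), 0.026219328865408897)
bear (0.3523, 0.2943) 184 0.018583688634199458 ((0.352157860994339, 0.29450130462646484), 0.025943174958229065)
```

View pics/top4.png

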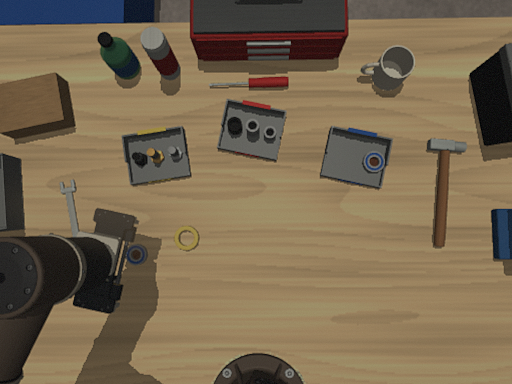

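View pics/w3.png

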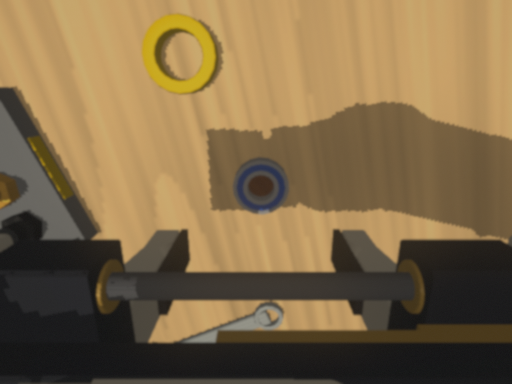

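Top view: both sockets are in the red bin and both bolts stand in the yellow bin, while the tape at (187,237) hasn't moved. The bearing (261,185 in the wrist view) is at about (0.352, 0.2955), so I'll grasp it.

Request:
move_arm(rows="0 0 0 0 0.0015 0.04 0.08;0 0 0 0 0 0.04 0.08;0 0 0 0 0 0.025 0.08;0 0 0 0 0 0.012 0.08;0 0 0 0 0 0.006 0.08;0 0 0 0 0 0.003 0.08;0 0 0 0 0 0 0.08;0 0 0 0 0 0 0.08")

```text
t: 30.42
eef_pos: [0.3517, 0.2956, 0.0132]
ee_rot: [-3.141, 0.001, -1.786]
force: [-0.9, -0.4, -0.1]
width: 0.0799
gripper_force: 0.0
```

```bash
python3 - <<'E'
from h import *
go((.352,.2955,.010))
E
```

```text
t 30.43 p [0.3517 0.2956 0.0132] rot [-3.1413e+00  1.2000e-03 -1.7856e+00] yawdeg -102.31 w 0.0799 F [-0.9 -0.4 -0.1]
[0.352  0.2955 0.01  ] -> [ 0.     -0.0003  0.0032] rows 1.0
```

Request:
move_arm(rows="0 0 0 0 0 0.0025 0.08;0 0 0 0 0 0 0.08;0 0 0 0 0 0 0.04;0 0 0 0 0 0 0.04;0 0 0 0 0 0 0.04;0 0 0 0 0 0 0.04;0 0 0 0 0 0 0.04;0 0 0 0 0 0 0.04")

```text
t: 31.42
eef_pos: [0.3516, 0.2952, 0.0101]
ee_rot: [-3.142, 0.0, -1.786]
force: [-0.4, -0.8, -0.1]
width: 0.0515
gripper_force: 25.0
```

```bash
python3 - <<'E'
from h import *
a=inbin("r",0,.02);s=arm.get_state()["eef_pos"]
go((*s[:2],.13),(.48,0.05,.13),(*a,.13),(*a,.015))
E
```

```text
t 31.43 p [0.3516 0.2952 0.0101] rot [-3.1415e+00  1.0000e-04 -1.7856e+00] yawdeg -102.31 w 0.0515 F [-0.4 -0.8 -0.1]
[0.3516 0.2952 0.13  ] -> [-0.     -0.     -0.1199] rows 2.0
[0.48 0.05 0.13] -> [ 0.2122 -0.1777 -0.    ] rows 5.0
[ 0.5911 -0.2251  0.13  ] -> [ 0.2451 -0.1672 -0.    ] rows 5.0
[ 0.5911 -0.2251  0.015 ] -> [0.    0.    0.115] rows 2.0
```

Request:
move_arm(rows="0 0 0 0 0 -0.02 0.04;0 0 0 0 0 -0.05 0.04;0 0 0 0 0 -0.05 0.04;0 0 0 0.0228 -0.0172 0 0.04;0 0 0 0.0457 -0.0345 0 0.04;0 0 0 0.0457 -0.0345 0 0.04;0 0 0 0.0457 -0.0345 0 0.04;0 0 0 0.0457 -0.0345 0 0.04")

```text
t: 32.42
eef_pos: [0.4597, 0.0595, 0.1301]
ee_rot: [-3.141, 0.0, -1.785]
force: [1.9, 0.6, -0.7]
width: 0.0514
gripper_force: 25.0
```

Request:
move_arm(rows="0 0 0 0.0457 -0.0345 0 0.04;0 0 0 0.0457 -0.0345 0 0.04;0 0 0 0.0457 -0.0345 0 0.04;0 0 0 0.0457 -0.0345 0 0.04;0 0 0 0.0457 -0.0345 0 0.04;0 0 0 0.0232 -0.0172 0 0.04;0 0 0 0 0 0 0.04;0 0 0 0 0 0 0.04")

```text
t: 33.42
eef_pos: [0.5903, -0.2249, 0.1294]
ee_rot: [3.14, 0.0, -1.786]
force: [-0.3, -0.4, -1.5]
width: 0.0512
gripper_force: 25.0
```

Request:
move_arm(rows="0 0 0 0 0 0 0.04;0 0 0 0 0 0 0.04")

```text
t: 33.67
eef_pos: [0.591, -0.2243, 0.1304]
ee_rot: [-3.141, 0.0, -1.784]
force: [0.3, -0.5, -0.7]
width: 0.0514
gripper_force: 25.0
```

```bash
python3 - <<'E'
from h import *
a=inbin("r",0,.02)
go((*a,.13),(*a,.015))
p,d=arm.grab_frame("wrist");cv2.imwrite("pics/w4.png",p)
E
```

```text
t 33.67 p [ 0.591  -0.2243  0.1304] rot [-3.1412e+00  1.0000e-04 -1.7845e+00] yawdeg -102.24 w 0.0514 F [ 0.3 -0.5 -0.7]
[ 0.5911 -0.2251  0.13  ] -> [ 0.0007 -0.0003  0.0004] rows 1.0
[ 0.5911 -0.2251  0.015 ] -> [0.    0.    0.115] rows 2.0
```

View pics/w4.png

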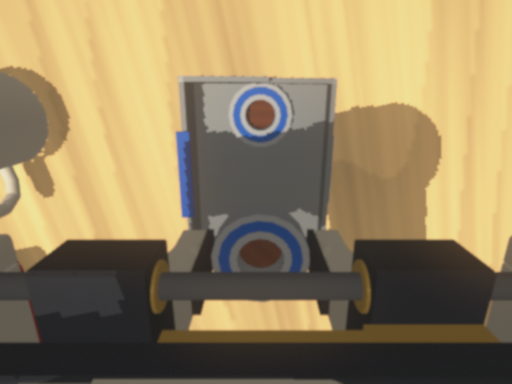

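The bearing (260,255) lines up with the sample (260,113) and the bin's centreline. I'll lower it slowly.

Request:
move_arm(rows="0 0 0 0.0005 0 0.04 0.04;0 0 0 0 0 0.035 0.04;0 0 0 0 0 0.02 0.04;0 0 0 0 0 0.01 0.04;0 0 0 0 0 0.005 0.04;0 0 0 0 0 0.002 0.04;0 0 0 0 0 0 0.04;0 0 0 0 0 0 0.04")

```text
t: 34.72
eef_pos: [0.5913, -0.2257, 0.0187]
ee_rot: [-3.141, 0.0, -1.786]
force: [-0.4, 0.4, -1.2]
width: 0.0514
gripper_force: 25.0
```

```bash
python3 - <<'E'
from h import *
a=inbin("r",0,.02)
go((*a,.015))
E
```

```text
t 34.73 p [ 0.5913 -0.2257  0.0187] rot [-3.1405e+00  1.0000e-04 -1.7857e+00] yawdeg -102.31 w 0.0514 F [-0.4  0.4 -1.2]
[ 0.5911 -0.2251  0.015 ] -> [-0.0006  0.0003  0.0037] rows 1.0
```

Request:
move_arm(rows="0 0 0 0 0 0.0035 0.04;0 0 0 0 0 0 0.04;0 0 0 0 0 0 0.04;0 0 0 0 0 0 0.058;0 0 0 0 0 0 0.058;0 0 0 0 0 0 0.058;0 0 0 0 0 0 0.058")

```text
t: 35.6
eef_pos: [0.591, -0.2256, 0.0146]
ee_rot: [-3.141, -0.0, -1.786]
force: [0.9, -0.1, -1.3]
width: 0.0574
gripper_force: 0.0
```

Request:
move_arm(rows="0 0 0 0 0 -0.02 0.058;0 0 0 0 0 -0.05 0.058;0 0 0 0 0 -0.05 0.058;0 0 0 0.05 0 -0.03 0.058;0 0 0 0.06 0 0 0.058;0 0 0 0.06 0 0 0.058;0 0 0 0 0 0 0.058;0 0 0 0 0 0 0.058")

```text
t: 36.6
eef_pos: [0.5542, -0.392, 0.1642]
ee_rot: [3.141, 0.0, -1.787]
force: [-0.1, 0.1, -0.0]
width: 0.0579
gripper_force: 0.0
```

```bash
python3 - <<'E'
from h import *
go()
p,d=arm.grab_frame("top");K,W=cam("top");Q=cloud(d,K,W);Q[d==0]=-1
cv2.imwrite("pics/top5.png",cv2.resize(p[60:260,90:410],None,fx=2.5,fy=2.5))
p,_=arm.grab_frame("scene");cv2.imwrite("pics/scene5.png",cv2.resize(p[100:350,100:400],None,fx=2.3,fy=2.3))
x,y=inbin("r",0,.02)
q=Q[(np.hypot(Q[...,0]-x,Q[...,1]-y)<.03)&(Q[...,2]>.013)&(Q[...,2]<.085)]
t=q[q[:,2]>q[:,2].max()-.006];print(x,y,len(t),np.percentile(t[:,2],[5,50,95]),cv2.minEnclosingCircle(t[:,:2].astype(np.float32)))
E
```

```text
t 36.6 p [ 0.5542 -0.392   0.1642] rot [ 3.1411e+00  3.0000e-04 -1.7869e+00] yawdeg -102.38 w 0.0579 F [-0.1  0.1 -0. ]
0.5910947065433413 -0.22506655443331666 54 [0.01874292 0.01988727 0.02242112] ((0.5894842743873596, -0.2219630628824234), 0.025696979835629463)
```

View pics/top5.png

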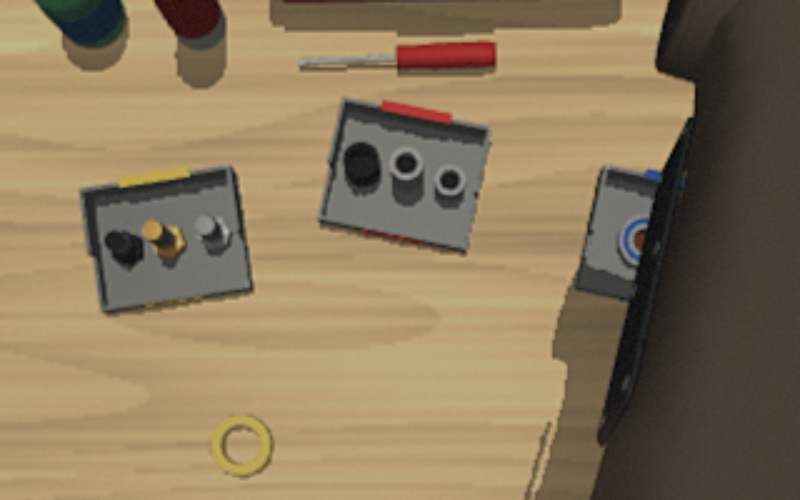

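View pics/scene5.png

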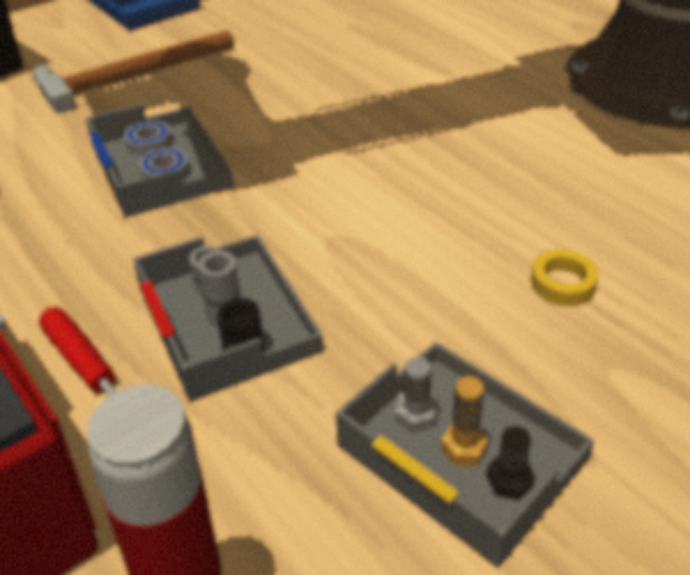

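Both views show every part upright or flat in its matching bin, including the bearing beside its sample at (163,160) in the scene view. The tape is untouched and the gripper is clear, so I'm handing in.

```bash
python3 -c "from station import arm; print(arm.job_done())"
```

```text
the job is handed in; nothing more can be done
None
```

All five parts are in their matching bins, the same way up as before, the tape is untouched, and the job was handed in at about 37 s (the judge's result was not shown).

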